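# Lay out the overhaul kit on its outline mats

## Task

Lay out the kit for the overhaul: put the release bearing, the standing coil spring, the brake pad and the brown friction block, which stand in a row on the bench, each on the mat that shows its outline. Stand each the way up it is now, centred on its outline and, for the pad and the block, lined up lengthwise with it (either end first). Leave the grease tin and the paint marker where they are.

Things in the scene. Friction and masses are not known exactly. Their poses are not given: they have to be found in the camera images.
- bearing_center (a point): release bearing: round steel ring lying flat, 48 mm across, 18 mm high, wide face with a bore. The point is its centre, half-way up (9 mm above its underside); z is the bearing's axis.
- spring_center (a point): dark steel coil spring standing on end (others lie far to the left), 39 mm across, 68 mm high. The point is its centre, half-way up (34 mm above its foot); z runs up along the coil.
- brake_pad_center (a point): brake pad lying flat, dark lining up: steel backing plate 40 x 61 mm and 5 mm thick, with a slightly smaller lining on it (34 x 56 mm), 14 mm high in all. The point is its centre, half-way up (7 mm above its underside); x is along the 40 mm, y along the 61 mm, z up.
- block_center (a point): rust-brown friction block (the single one out on the bench, not those in the carton) standing on its long narrow side: 100 mm long, 25 mm thick, 50 mm high. The point is its centre, half-way up (25 mm above its underside); x is along the 100 mm, y along the 25 mm, z up.
- bearing_outline (a point): black rubber kitting mat, 135 x 80 mm, 3 mm thick, fixed flat on the bench, small steel screw heads at its corners; on it, flush and pale, the bearing's outline: a broad ring, 52 mm across with an 18 mm hole. This point is the middle of the outline on the mat's upper face (3 mm above the bench). The x axis runs along the mat's length, y along its width, z up.
- spring_outline (a point): black rubber kitting mat, 135 x 80 mm, 3 mm thick, fixed flat on the bench, small steel screw heads at its corners; on it, flush and pale, the spring's outline: a thin ring, 43 mm across with a 29 mm open middle. This point is the middle of the outline on the mat's upper face (3 mm above the bench). The x axis runs along the mat's length, y along its width, z up.
- brake_pad_outline (a point): black rubber kitting mat, 135 x 80 mm, 3 mm thick, fixed flat on the bench, small steel screw heads at its corners; on it, flush and pale, the brake pad's outline: a short wide rectangle with rounded corners, 65 mm (along x) by 44 mm (along y). This point is the middle of the outline on the mat's upper face (3 mm above the bench). The x axis runs along the mat's length, y along its width, z up.
- block_outline (a point): black rubber kitting mat, 135 x 80 mm, 3 mm thick, fixed flat on the bench, small steel screw heads at its corners; on it, flush and pale, the block's outline: a long narrow rectangle, 104 mm (along x) by 29 mm (along y). This point is the middle of the outline on the mat's upper face (3 mm above the bench). The x axis runs along the mat's length, y along its width, z up.
- grease_tin_center (a point): round blue grease tin, 53 mm across, 38 mm high, on the left of the work; to be left alone. The point is its centre, half-way up.
- paint_marker_center (a point): white and yellow paint marker lying on the bench at the left, 121 mm long (x), 13 mm thick; to be left alone. The point is its centre.

How it is judged:
At the end, for the whole second after the job is handed in: Each part rests on its own outline's mat, centre within 12 mm (horizontally) of the outline's middle, height within 4 mm, upright within 0.12 rad, still; the long sides of the pad (61 mm) and the block (100 mm) lie within 0.2 rad of their outline's length, either way round (horizontal distance between bearing_center and bearing_outline below 0.012 m and z of bearing_center in the frame of bearing_outline between 0.005 and 0.013 m and angle between each of bearing_center, spring_center, brake_pad_center, block_center's own z axis and vertical below 0.12 rad and linear speed of each of bearing, spring, brake_pad, block below 0.02 m/s and horizontal distance between spring_center and spring_outline below 0.012 m and z of spring_center in the frame of spring_outline between 0.03 and 0.038 m and horizontal distance between brake_pad_center and brake_pad_outline below 0.012 m and z of brake_pad_center in the frame of brake_pad_outline between 0.003 and 0.011 m and angle between the y axis of brake_pad_center and the x axis of brake_pad_outline, either way round below 0.2 rad and horizontal distance between block_center and block_outline below 0.012 m and z of block_center in the frame of block_outline between 0.021 and 0.029 m and angle between the x axis of block_center and the x axis of block_outline, either way round below 0.2 rad); the robot touches nothing.
It fails at once if the grease tin is moved by more than 25 mm (distance of grease_tin_center from where it was at the start of the episode above 0.025 m).
It fails at once if the paint marker is moved by more than 25 mm (distance of paint_marker_center from where it was at the start of the episode above 0.025 m).
It also fails if it takes over 112 s, if anything falls off the work surface, if the arm or the gripper's body presses on something with over 40 N, if the wrist force passes 120 N, or if a joint passes its speed limit or range.

## Robot

A 6-joint arm with a two-finger parallel gripper is mounted at the origin on a cart in front of the work surface, level with it; the furniture and walls round the work are solid. World frame = base frame: x ahead of the robot, y to its left, z up, the work surface at z = 0. Lengths are in m, angles in rad, forces in N, time in s.
With the tool pointing down it reaches from about 0.325 to 0.925 m from the base axis. Payload 3.1 kg.
Tool frame: the origin (TCP) lies on the mounting face of the last link; the fingertips stand 173 mm ahead of it and the grasp point (between the pads) lies 155 mm ahead of it; z points along the fingers, y is the direction in which the jaws open and shut (so a half turn about z gives the same grasp; the last joint's range is limited). The gripper opens to 85 mm and grips with 20 to 120 N. Pads are 22 mm wide; open, the fingers measure 114 mm over their backs; the gripper's body (76 mm by 85 mm) begins 54 mm behind the grasp point. The pads swing forward as they close: fully open they stand 13 mm farther back than shut.
Start: joints at [-1.35, 0.217, 1.613, -0, 1.311, -0.112], TCP at [0.204, -0.591, 0.405] pointing down, gripper open.
Joint ranges: [-2.75, 2.75], [-0.78, 2.1], [0.31, 2.55], [-1.13, 4.27], [0.13, 2.63], [-2.58, 2.58]. Speed limits (rad/s): [2.79, 2.79, 3.14, 3.14, 3.14, 3.14].

## Interface

Orientations are given as a 3x3 rotation matrix whose columns are the frame's x, y, z axes.
In Python, from workcell import sensors, optics, close_job, spotter gives the robot as it stands.
- The arm moves only by the shell command python3 -m jog 'ROWS' [OPENING] [FORCE]. ROWS is JSON, a list of rows, each a list of 2 entries, a list of its own where there are three numbers: the shift along the world's x, y, z in cm, then the turn, a rotation vector about the world's x, y, z in rad. In form: [[[tx, ty, tz], [wx, wy, wz]], ...]. A call has exactly 8 rows; each row shifts and turns the pose as measured when the row begins; what a row does not reach is not made up. A row lasts 1/10 s, in which the tool goes at most 50 mm and 8.59 degrees, less where a joint would pass 70% of its speed; a pose out of reach is approached as far as the arm can. A call with a gripper value outside its range is refused whole. OPENING is the opening, from 0 (shut) to 1 (fully open), set as the call begins (- or left out, the last holds). The fingers move at their own pace and stop on an object; FORCE is the grip in N (left out, the last holds). Time passes only in rows, so rows that do not move let the fingers close, or fill a call up. It gives the time, the measured TCP pose, the force and the opening at its end, in the units of the state.
- sensors.read_state(): the state, without advancing time (a new reading comes with each control period).
- optics.camera(name): name is "scene" or "top" or "wrist"; returns a dict with "image" (420x560x3 uint8, red, green, blue), "camera_matrix" (3x3 intrinsics, pixels), "distortion" ([k1, k2, p1, p2, k3] as OpenCV has them; the pictures are not rectified), "cam_to_world" (4x4, takes a point from camera to world coordinates). Camera axes: x right, y up, looking along -z (the intrinsics and any distortion apply to the point x, -y, -z); pixel columns grow to the right and rows downward; lengths in m; the calibration is good to about 2 mm. A picture is of the moment at which its call begins. There is no depth.
- close_job(): hands the job in, once; it reports no verdict.
Trained networks look in a picture, given as the dict that the camera call returned (one of the last four; its "shot" number tells which), for a name from the list of things; names that differ only in an ending like _2 or _b are one class to them, and where a whole thing is asked for, a point or a joint stands for the part that bears it (a point fixed in the world has none). Each returns a list of dicts, best first, with "p" (0 to 1); they miss things now and then, are a little off and sometimes report something else, mostly with a low value. They report only what shows in the picture. A call takes as long as a camera call.
- spotter.look_for(target, picture): "bbox" ([left, top, right, bottom] in pixels, round what is visible of it).
- spotter.regions_of(target, picture): "region" (420x560 bool, what is visible of it) and "bbox" ([left, top, right, bottom] in pixels, round what is visible of it).
The state is a dict: "t": time; "q": joint angles; "joint_vel": joint speeds; "tau": joint torques, N m; "position": TCP position; "tcp_rot": TCP orientation; "ft_force": force on the tool from outside, world axes, zero at the start; "torque": the same for the moment, N m; "finger_gap": opening from 0.0 (shut) to 1.0 (fully open).
Only numpy, scipy, OpenCV 4.12 (cv2) and the standard library are available. Lean on these libraries where they do the work, as an engineer would, in place of code of your own. Each camera call takes 0.05 s, during which the arm holds its last target.

## Working session

There is one attempt and no reset: what is moved stays moved. The work goes in short steps, Python scripts to look and compute and a shell command to move; the robot and the scene stay as the last step left them, time stands still between calls to the robot, and variables do not carry over. Pictures are saved under pics/ and viewed, and the job is handed in when it is done.

```bash
mkdir -p pics; ls
python3 - <<'E'
from workcell import sensors, optics
import cv2
s=sensors.read_state(); print(s['t'],s['position'],s['tcp_rot'],s['finger_gap'])
for n in ['scene','top','wrist']:
    p=optics.camera(n); cv2.imwrite(f'pics/{n}0.png',p['image'][:,:,::-1]); print(n,p['camera_matrix'],p['distortion'],p['cam_to_world'])
E
```

```text
pics
0.0 [ 0.20412163 -0.59030461  0.40334323] [[ 9.45118632e-01  3.26726950e-01 -5.20815479e-04]
 [ 3.26727247e-01 -9.45115740e-01  2.35435526e-03]
 [ 2.77000407e-04 -2.39530963e-03 -9.99997093e-01]] 1.000039830741162
scene [[517.47893935   0.         277.01779341]
 [  0.         517.47893935 213.46739874]
 [  0.           0.           1.        ]] [-0.01770573  0.          0.          0.          0.        ] [[-7.97166771e-01  3.80217244e-01 -4.68998920e-01 -9.82766833e-02]
 [-6.03759117e-01 -5.02351838e-01  6.18964910e-01  9.18854477e-01]
 [-2.61337326e-04  7.76580632e-01  6.30017820e-01  8.60306484e-01]
 [ 0.00000000e+00  0.00000000e+00  0.00000000e+00  1.00000000e+00]]
top [[389.31222076   0.         279.41107488]
 [  0.         389.31222076 205.75670566]
 [  0.           0.           1.        ]] [-0.10455515  0.          0.          0.          0.        ] [[ 0.0303614   0.97882689 -0.20242554  0.31170402]
 [-0.99953203  0.03048782 -0.00249421  0.11269927]
 [ 0.00373012  0.20240654  0.97929448  0.98935405]
 [ 0.          0.          0.          1.        ]]
wrist [[335.68069952   0.         277.08606784]
 [  0.         335.68069952 205.56506151]
 [  0.           0.           1.        ]] [-0.06266833  0.          0.          0.          0.        ] [[ 0.32579997  0.89545849  0.30332897  0.28100496]
 [-0.94543747  0.30909902  0.10298442 -0.56287853]
 [-0.00154041 -0.32033089  0.94730446  0.37190124]
 [ 0.          0.          0.          1.        ]]
```

View pics/scene0.png

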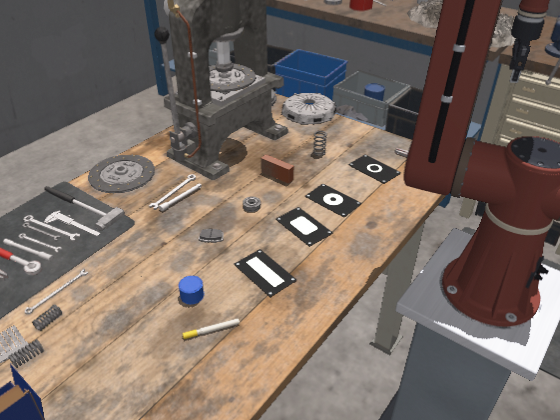

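View pics/top0.png

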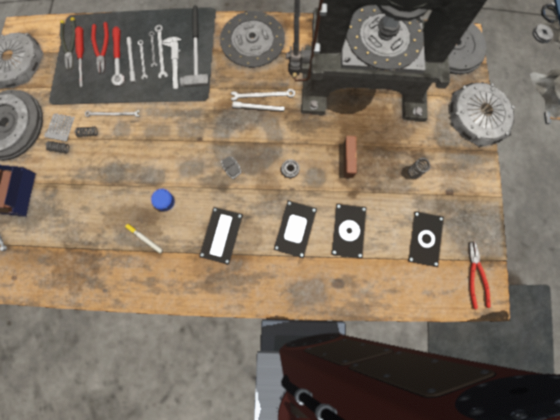

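View pics/wrist0.png

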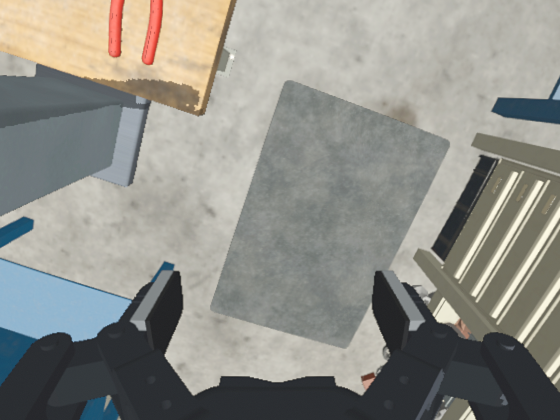

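The top view shows the part row (pad 230,166; bearing 290,169; block 351,157; spring 419,168). The mats below it are block (222,236), pad (295,229), bearing (349,231) and spring (427,239). Next I'll measure their positions.

```bash
cat > h.py <<'E'
import numpy as np, cv2
from scipy.optimize import minimize
from workcell import sensors, optics, spotter
def proj(p,P):
    P=np.asarray(P,float).reshape(-1,3); T=np.linalg.inv(p['cam_to_world'])
    c=P@T[:3,:3].T+T[:3,3]; c=c*[1,-1,-1]
    return cv2.projectPoints(c.reshape(-1,1,3),np.zeros(3),np.zeros(3),p['camera_matrix'],np.array(p['distortion']))[0].reshape(-1,2)
def ray(p,uv,z):
    n=cv2.undistortPoints(np.array(uv,float).reshape(-1,1,2),p['camera_matrix'],np.array(p['distortion'])).reshape(-1,2)
    d=np.c_[n[:,0],-n[:,1],-np.ones(len(n))]@p['cam_to_world'][:3,:3].T; o=p['cam_to_world'][:3,3]
    return o+d*((z-o[2])/d[:,2])[:,None]
def circ(r,z0,z1):
    a=np.linspace(0,2*np.pi,40,endpoint=False); return np.array([[r*np.cos(t),r*np.sin(t),z] for t in a for z in (z0,z1)])
def box(a,b,z0,z1): return np.array([[x*a/2,y*b/2,z] for x in(-1,1) for y in(-1,1) for z in(z0,z1)])
SH={'bearing_center':circ(.024,0,.018),'spring_center':circ(.0195,0,.068),
'brake_pad_center':np.r_[box(.040,.061,0,.005),box(.034,.056,.005,.014)],'block_center':box(.1,.025,0,.05),'mat':box(.135,.08,0,.003)}
def mask(p,sh,x,y,th,z=0):
    R=np.array([[np.cos(th),-np.sin(th)],[np.sin(th),np.cos(th)]])
    P=sh.copy(); P[:,:2]=P[:,:2]@R.T+[x,y]; P[:,2]+=z
    uv=proj(p,P); return uv
S=4
def rast(uv,shape=(420,560)):
    h=cv2.convexHull(uv.astype(np.float32)); m=np.zeros(shape,np.uint8)
    cv2.fillPoly(m,[np.round((h+0.0)*16).astype(np.int32)],1,cv2.LINE_8,4); return m
def fit(pics,regs,sh,x0,z=0,ths=None):
    best=None
    def cost(v):
        c=0
        for p,r in zip(pics,regs):
            m=rast(mask(p,sh,*v,z=z)).astype(bool); c+=1-(m&r).sum()/max(1,(m|r).sum())
        return c/len(pics)
    for th in (ths if ths is not None else [0]):
        r=minimize(cost,[x0[0],x0[1],th],method='Nelder-Mead',options=dict(initial_simplex=[[x0[0],x0[1],th],[x0[0]+.01,x0[1],th],[x0[0],x0[1]+.01,th],[x0[0],x0[1],th+.25]],xatol=1e-4,fatol=1e-4))
        if best is None or r.fun<best.fun: best=r
    return best
def det(p,n):
    d=spotter.regions_of(n,p); return d[0] if d else None
E
python3 - <<'E'
from h import *
pt=optics.camera('top'); ps=optics.camera('scene')
for n in ['bearing_center','spring_center','brake_pad_center','block_center','grease_tin_center','paint_marker_center','bearing_outline','spring_outline','brake_pad_outline','block_outline']:
    dt,ds=det(pt,n),det(ps,n)
    for d,p,nm in ((dt,pt,'top'),(ds,ps,'scene')):
        if d is None: print(n,nm,None)
        else:
            ys,xs=np.nonzero(d['region']); print(n,nm,round(d['p'],2),np.round(d['bbox']),d['region'].sum(), ray(p,[xs.mean(),ys.mean()],.009)[0].round(3))
    if n in SH:
        for pp,dd in (([pt],[dt]),([ps],[ds]),([pt,ps],[dt,ds])):
            if None in dd: continue
            ys,xs=np.nonzero(dd[0]['region']); x0=ray(pp[0],[xs.mean(),ys.mean()],.009)[0]
            r=fit(pp,[d['region'] for d in dd],SH[n],x0,ths=np.arange(0,np.pi,np.pi/6) if n[0:2] in('br','bl') else [0])
            print('   fit',r.x.round(4),round(r.fun,3))
E
```

```text
bearing_center top 0.72 [282. 159. 300. 176.] 270 [0.616 0.089 0.009]
bearing_center scene 0.63 [240. 198. 258. 210.] 191 [0.615 0.092 0.009]
   fit [0.6175 0.0881 0.0437] 0.123
   fit [0.6175 0.088  0.2885] 0.295
   fit [0.6175 0.0884 0.0827] 0.217
spring_center top 0.75 [408. 156. 427. 180.] 324 [ 0.628 -0.251  0.009]
spring_center scene 0.58 [312. 130. 329. 158.] 282 [ 0.643 -0.281  0.009]
   fit [ 0.6187 -0.2397  0.4133] 0.117
   fit [ 0.6174 -0.2405  0.7764] 0.171
   fit [ 0.6182 -0.241   0.182 ] 0.145
brake_pad_center top 0.85 [220. 153. 242. 177.] 307 [0.616 0.248 0.009]
brake_pad_center scene 0.72 [200. 229. 224. 244.] 287 [0.614 0.249 0.009]
   fit [ 0.6195  0.2483 -0.8695] 0.146
   fit [ 0.6167  0.2471 -0.81  ] 0.216
   fit [0.6167 0.2466 2.1237] 0.194
block_center top 0.71 [341. 133. 356. 177.] 466 [ 0.653 -0.067  0.009]
block_center scene 0.88 [258. 153. 293. 188.] 631 [ 0.66  -0.084  0.009]
   fit [ 0.6491 -0.0636  0.0175] 0.175
   fit [ 0.6472 -0.0655 -0.0783] 0.061
   fit [ 0.6475 -0.064  -0.0271] 0.122
grease_tin_center top 0.78 [149. 188. 175. 208.] 446 [0.522 0.42  0.009]
grease_tin_center scene 0.66 [180. 277. 205. 303.] 559 [0.523 0.411 0.009]
paint_marker_center top 0.62 [126. 224. 162. 251.] 189 [0.415 0.454 0.009]
paint_marker_center scene 0.89 [181. 319. 239. 342.] 362 [0.418 0.463 0.009]
bearing_outline top 0.89 [333. 201. 365. 258.] 1597 [ 0.455 -0.063  0.009]
bearing_outline scene 0.96 [306. 183. 360. 217.] 898 [ 0.451 -0.056  0.009]
spring_outline top 0.79 [409. 213. 444. 269.] 1590 [ 0.44  -0.264  0.009]
spring_outline scene 0.91 [351. 156. 397. 183.] 719 [ 0.437 -0.255  0.009]
brake_pad_outline top 0.64 [222. 151. 242. 181.] 304 [0.617 0.247 0.009]
brake_pad_outline scene 0.75 [275. 209. 334. 245.] 1080 [0.448 0.081 0.009]
block_outline top 0.58 [200. 207. 243. 265.] 1679 [0.435 0.261 0.009]
block_outline scene 0.63 [237. 251. 294. 297.] 1474 [0.428 0.269 0.009]
```

```bash
cat > mats.py <<'E'
from h import *
def mats(p,guess):
    g=p['image'].astype(int); dark=(g.max(2)<60).astype(np.uint8); pale=(g.min(2)>170).astype(np.uint8)
    for n,c in guess.items():
        uv=proj(p,[*c,.003])[0]
        # mat mask: dark|pale component nearest
        roi=np.zeros((420,560),np.uint8); cv2.fillPoly(roi,[cv2.convexHull(proj(p,circ(.085,.003,.003)+[*c,0]).astype(np.int32))],1)
        m=((dark|pale)&roi); k,l,st,ce=cv2.connectedComponentsWithStats(m)
        i=1+st[1:,4].argmax(); mm=(l==i)
        h=cv2.convexHull(np.argwhere(mm)[:,::-1].astype(np.int32)); W=ray(p,h.reshape(-1,2),.003)[:,:2]
        r=cv2.minAreaRect((W*1000).astype(np.float32))
        pl=pale&roi
        ys,xs=np.nonzero(pl)
        P=ray(p,np.c_[xs,ys],.003)[:,:2]; d=np.linalg.norm(P-np.array(r[0])/1000,axis=1)<.056; P=P[d]
        q=cv2.minAreaRect((P*1000).astype(np.float32))
        print(n,'mat',np.round(r[0],1),np.round(r[1]),round(r[2],1),'pale',(P.mean(0)*1000).round(1),np.round(q[0],1),np.round(q[1]),round(q[2],1))
E
python3 - <<'E'
from mats import *
g=dict(bearing=(.455,-.063),spring=(.44,-.264),pad=(.448,.081),block=(.435,.261))
for c in ('top','scene'):
    print(c); mats(optics.camera(c),g)
E
```

```text
top
bearing mat [457.8 -65.2] [52. 52.] 0.1 pale [457.2 -65.3] [457.8 -65.2] [52. 52.] 0.1
spring mat [ 441.2 -266. ] [ 70. 125.] 80.1 pale [ 440.9 -267. ] [ 441.3 -267.1] [43. 44.] 26.4
pad mat [457.7  73.6] [47. 68.] 75.8 pale [457.6  73.5] [457.7  73.6] [47. 68.] 75.8
block mat [435.4 263.2] [ 32. 107.] 77.7 pale [434.6 263.3] [435.4 263.2] [ 32. 107.] 77.7
scene
bearing mat [455.4 -63. ] [ 78. 133.] 84.6 pale [457.5 -65.2] [458. -65.] [51. 51.] 64.1
spring mat [ 439.3 -263.7] [ 78. 133.] 80.1 pale [ 441.4 -268. ] [ 441.7 -268.4] [42. 37.] 37.2
pad mat [456.8  76.1] [ 78. 134.] 75.7 pale [457.8  73.1] [458.4  72.9] [45. 65.] 76.0
block mat [434.  264.8] [ 78. 134.] 77.4 pale [434.1 263.2] [435.5 262.7] [ 30. 104.] 77.3
```

```bash
python3 -m jog '[[[3.6,3.0,-0.5],[0,0,0]],[[3.6,3.0,-0.5],[0,0,0]],[[3.6,3.0,-0.5],[0,0,0]],[[3.6,3.0,-0.5],[0,0,0]],[[3.6,3.0,-0.5],[0,0,0]],[[3.6,3.0,-0.5],[0,0,0]],[[3.6,3.0,-0.5],[0,0,0]],[[3.6,3.0,-0.5],[0,0,0]]]' 1.0 40
```

```text
t: 2.15
position: [0.4959, -0.3463, 0.3663]
tcp_rot: [[0.949, 0.314, 0.002], [0.314, -0.949, -0.009], [-0.001, 0.009, -1.0]]
ft_force: [1.0, 0.4, -0.1]
finger_gap: 1.0
```

```bash
python3 -m jog '[[[3.1,2.7,-1],[0,0,0]],[[3.1,2.7,-1],[0,0,0]],[[3.1,2.7,-1],[0,0,0]],[[2.9,2.4,-1],[0,0,0]],[[0,0,-1],[0,0,0]],[[0,0,-1],[0,0,0]],[[0,0,0],[0,0,0]],[[0,0,0],[0,0,0]]]'
cat > wr.py <<'E'
from h import *
import sys
def look(n,tag,x0,ths=[0],z=0,cams=('wrist',)):
    s=sensors.read_state()
    for c in cams:
        p=optics.camera(c); cv2.imwrite(f'pics/{tag}_{c}.png',p['image'][:,:,::-1])
        d=det(p,n)
        if d is None: print(c,'none'); continue
        r=fit([p],[d['region']],SH[n],x0,ths=ths,z=z); print(c,round(d['p'],2),np.round(d['bbox']),'fit',r.x.round(4),round(r.fun,3))
    print('tcp',s['position'].round(4) if hasattr(s['position'],'round') else s['position'], 'yaw',np.arctan2(s['tcp_rot'][1][0],s['tcp_rot'][0][0]))
E
python3 -c "
from wr import *
look('spring_center','sp1',(.618,-.241))"
```

```text
t: 2.95
position: [0.6257, -0.2317, 0.3037]
tcp_rot: [[0.947, 0.321, 0.004], [0.321, -0.947, -0.01], [0.001, 0.011, -1.0]]
ft_force: [-0.3, -0.9, -0.2]
finger_gap: 0.999
wrist 0.97 [260. 187. 317. 263.] fit [ 0.6188 -0.2443  0.2492] 0.118
tcp [ 0.6257 -0.2317  0.3037] yaw 0.3272670150044327
```

View pics/sp1_wrist.png

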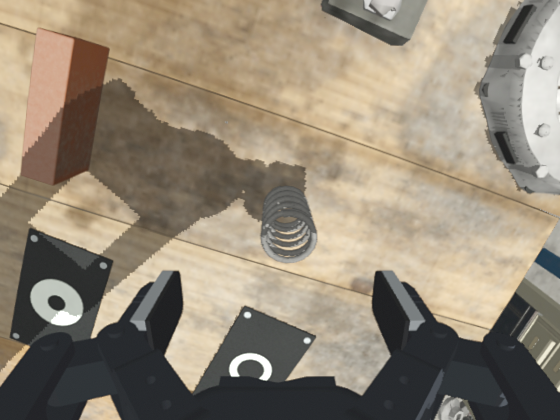

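```bash
python3 -m jog '[[[-0.4,-0.6,-1],[0.01,0.004,0]],[[-0.3,-0.5,-2],[0,0,0]],[[0,0,-2.5],[0,0,0]],[[0,0,-2.5],[0,0,0]],[[0,0,-1.8],[0,0,0]],[[0,0,-1],[0,0,0]],[[0,0,0],[0,0,0]],[[0,0,0],[0,0,0]]]'
python3 -c "
from wr import *
look('spring_center','sp2',(.618,-.241))"
```

```text
t: 3.85
position: [0.6147, -0.2518, 0.1958]
tcp_rot: [[0.95, 0.312, 0.007], [0.313, -0.95, -0.003], [0.005, 0.005, -1.0]]
ft_force: [0.0, -0.9, 0.6]
finger_gap: 1.003
wrist 0.72 [203. 208. 314. 364.] fit [ 0.6191 -0.2443 -0.0723] 0.219
tcp [ 0.6147 -0.2518  0.1958] yaw 0.31784605035549895
```

View pics/sp2_wrist.png

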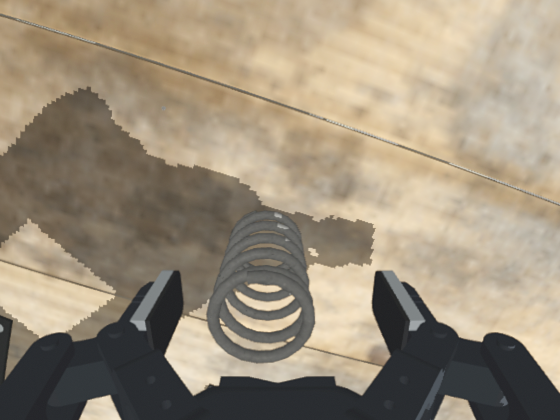

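```bash
python3 -m jog '[[[0.2,0.3,0],[0,0,0]],[[0.15,0.3,0],[0,0,0]],[[0,0,0],[0,0,0]],[[0,0,0],[0,0,0]],[[0,0,0],[0,0,0]],[[0,0,0],[0,0,0]],[[0,0,0],[0,0,0]],[[0,0,0],[0,0,0]]]'
```

```text
t: 4.75
position: [0.6208, -0.2452, 0.2008]
tcp_rot: [[0.949, 0.314, 0.014], [0.314, -0.949, -0.007], [0.011, 0.011, -1.0]]
ft_force: [-0.0, -0.0, 0.4]
finger_gap: 1.005
```

```bash
python3 -m jog '[[[0,0.1,-0.8],[0.007,0.014,0]],[[0,0,0],[0,0,0]],[[0,0,0],[0,0,0]],[[0,0,0],[0,0,0]],[[0,0,0],[0,0,0]],[[0,0,0],[0,0,0]],[[0,0,0],[0,0,0]],[[0,0,0],[0,0,0]]]' 0 40
python3 -c "
from wr import *
look('spring_center','sp3',(.618,-.241))"
```

```text
t: 5.55
position: [0.6206, -0.2443, 0.1916]
tcp_rot: [[0.95, 0.314, -0.002], [0.314, -0.95, 0.001], [-0.002, -0.002, -1.0]]
ft_force: [-0.2, 0.3, -1.1]
finger_gap: 0.445
wrist 0.89 [221. 225. 329. 380.] fit [ 0.6203 -0.2432  0.072 ] 0.255
tcp [ 0.6206 -0.2443  0.1916] yaw 0.3190395470217218
```

View pics/sp3_wrist.png

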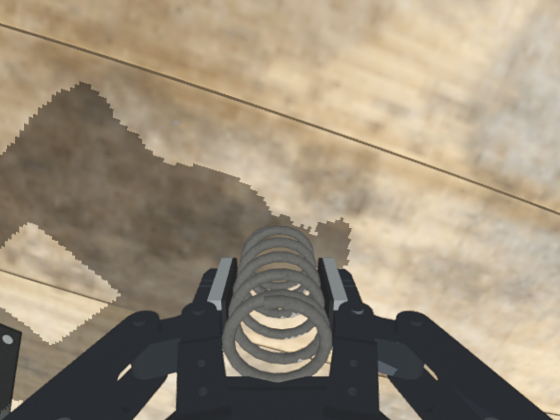

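Spring is gripped (gap 0.445, about 38 mm). Lifting it and carrying it to its mat.

```bash
python3 -m jog '[[[0,0,1.5],[0,0,0]],[[-1,0,1.5],[0,0,0]],[[-3,-0.4,0.5],[0,0,0]],[[-3.8,-0.6,0],[0,0,0]],[[-3.8,-0.6,0],[0,0,0]],[[-3.2,-0.4,0],[0,0,0]],[[-2,-0.2,0],[0,0,0]],[[-0.5,0,0],[0,0,0]]]'
```

```text
t: 6.45
position: [0.4438, -0.2663, 0.2348]
tcp_rot: [[0.949, 0.316, 0.005], [0.316, -0.949, -0.004], [0.003, 0.005, -1.0]]
ft_force: [-0.1, -0.0, -0.7]
finger_gap: 0.446
```

```bash
python3 -m jog '[[[-0.1,-0.1,-1],[0.004,0.005,0]],[[0,0,-1],[0,0,0]],[[0,0,-0.7],[0,0,0]],[[0,0,-0.3],[0,0,0]],[[0,0,0],[0,0,0]],[[0,0,0],[0,0,0]],[[0,0,0],[0,0,0]],[[0,0,0],[0,0,0]]]'
python3 - <<'E'
from wr import *
look('spring_center','sp4',(.4415,-.2675),z=.011,cams=('wrist','top','scene'))
E
```

```text
t: 7.25
position: [0.4466, -0.2675, 0.2032]
tcp_rot: [[0.948, 0.318, 0.003], [0.318, -0.948, -0.001], [0.002, 0.002, -1.0]]
ft_force: [0.3, 0.2, -0.5]
finger_gap: 0.447
wrist 0.72 [223. 229. 332. 382.] fit [ 0.4464 -0.2671 -0.1484] 0.268
top 0.28 [275. 202. 318. 256.] fit [ 0.4415 -0.2675  0.    ] 1.0
scene 0.48 [367. 164. 374. 168.] fit [ 0.4465 -0.2678 -0.0042] 0.989
tcp [ 0.4466 -0.2675  0.2032] yaw 0.32392392710408696
```

View pics/sp4_wrist.png

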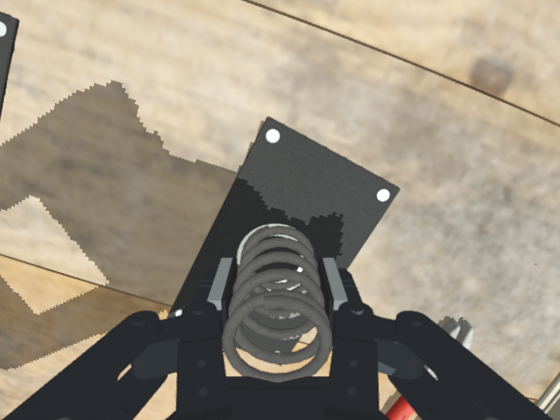

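```bash
python3 -m jog '[[[-0.2,0,-0.3],[0,0,0]],[[-0.15,0,-0.3],[0,0,0]],[[0,0,0],[0,0,0]],[[0,0,0],[0,0,0]],[[0,0,0],[0,0,0]],[[0,0,0],[0,0,0]],[[0,0,0],[0,0,0]],[[0,0,0],[0,0,0]]]'
```

```text
t: 8.35
position: [0.4424, -0.2676, 0.1967]
tcp_rot: [[0.948, 0.318, 0.003], [0.318, -0.948, -0.001], [0.002, 0.002, -1.0]]
ft_force: [0.6, -0.5, -0.9]
finger_gap: 0.45
```

```bash
python3 -m jog '[[[0,0,-0.15],[0,0,0]],[[0,0,-0.15],[0,0,0]],[[0,0,0],[0,0,0]],[[0,0,0],[0,0,0]],[[0,0,0],[0,0,0]],[[0,0,0],[0,0,0]],[[0,0,0],[0,0,0]],[[0,0,0],[0,0,0]]]'
```

```text
t: 9.15
position: [0.443, -0.2679, 0.1946]
tcp_rot: [[0.948, 0.318, 0.004], [0.318, -0.948, -0.001], [0.003, 0.002, -1.0]]
ft_force: [-1.2, 0.2, -0.1]
finger_gap: 0.443
```

```bash
python3 -m jog '[[[0,0,0],[0,0,0]],[[0,0,0],[0,0,0]],[[0,0,0],[0,0,0]],[[0,0,0],[0,0,0]],[[0,0,0.5],[0,0,0]],[[0,0,1.5],[0,0,0]],[[0,0,2.5],[0,0,0]],[[0,0,3],[0,0,0]]]' 0.9
python3 - <<'E'
from wr import *
look('spring_center','sp5',(.4415,-.2675),z=.003,cams=('wrist','top','scene'))
E
```

```text
t: 9.95
position: [0.4407, -0.2662, 0.2674]
tcp_rot: [[0.948, 0.318, -0.005], [0.318, -0.948, 0.006], [-0.003, -0.007, -1.0]]
ft_force: [0.2, 0.1, -0.0]
finger_gap: 0.903
wrist 0.56 [249. 186. 319. 276.] fit [ 0.4442 -0.2678  0.1979] 0.122
top 0.53 [424. 236. 422. 246.] fit [ 0.4416 -0.2574 -0.0016] 0.968
scene 0.68 [366. 144. 383. 172.] fit [ 0.4449 -0.2641  0.1725] 0.142
tcp [ 0.4407 -0.2662  0.2674] yaw 0.32312738541289415
```

View pics/sp5_wrist.png

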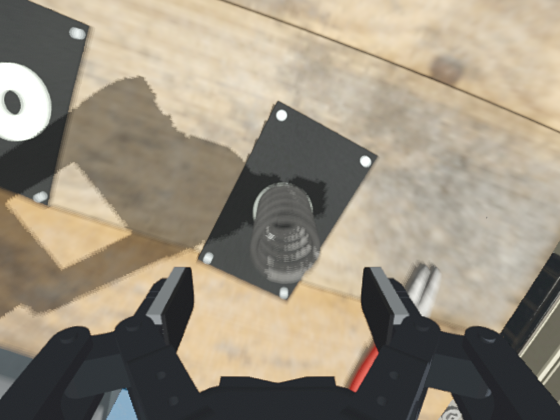

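Run:
```python
from h import *
p=optics.camera('scene'); cv2.imwrite('pics/press.png',cv2.resize(p['image'][60:220,130:330,::-1],None,fx=4,fy=4,interpolation=cv2.INTER_CUBIC)[:600,:800])
p=optics.camera('top'); print(ray(p,[[305,108],[325,108],[403,115],[426,115]],0).round(3)); cv2.imwrite('pics/press_t.png',cv2.resize(p['image'][0:200,260:460,::-1],None,fx=3,fy=3,interpolation=cv2.INTER_CUBIC)); print(sensors.read_state()['t'])
```

```text
[[ 0.794  0.053 -0.   ]
 [ 0.796 -0.002  0.   ]
 [ 0.784 -0.22   0.   ]
 [ 0.788 -0.286  0.   ]]
10.35
```

View pics/press.png

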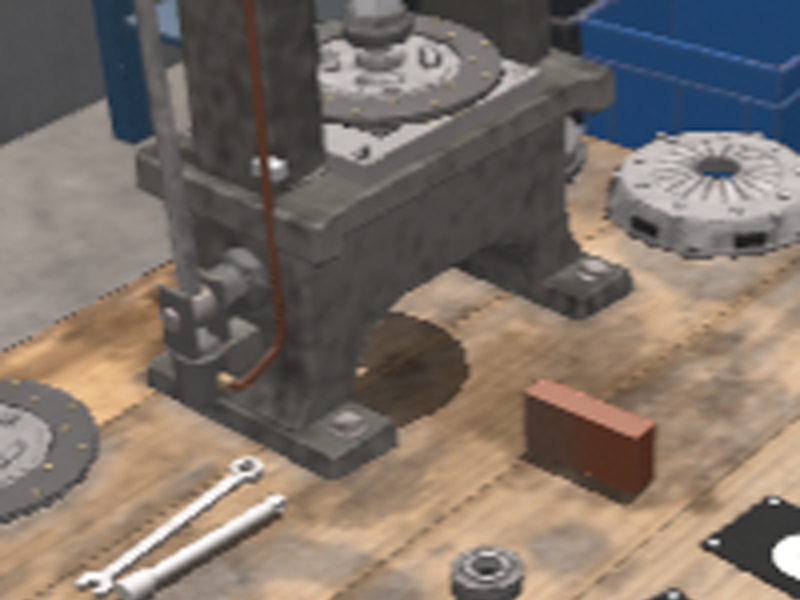

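View pics/press_t.png

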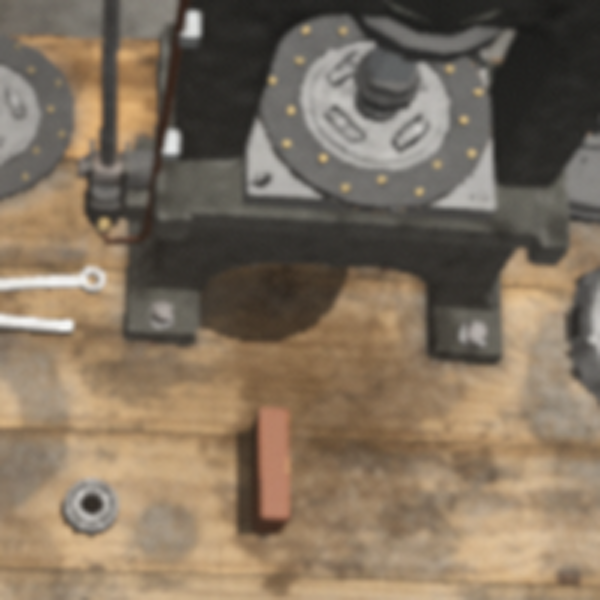

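```bash
python3 -m jog '[[[2.5,2.5,1.5],[0,0,-0.06]],[[3.4,3.4,1],[0,0,-0.06]],[[3.4,3.4,0.5],[0,0,-0.06]],[[3.4,3.4,0],[0,0,-0.06]],[[3.2,3.0,0],[0,0,-0.06]],[[2.4,2.2,0],[0,0,-0.05]],[[1.4,1.2,0],[0,0,-0.02]],[[0.4,0.4,0],[0,0,0]]]' 0.7 50
python3 - <<'E'
from wr import *
look('block_center','bl1',(.6475,-.064),ths=[-.05],cams=('wrist','top'))
E
```

```text
t: 11.15
position: [0.6444, -0.0623, 0.2862]
tcp_rot: [[0.998, -0.067, -0.017], [-0.067, -0.998, 0.016], [-0.018, -0.015, -1.0]]
ft_force: [-0.1, -0.4, -0.8]
finger_gap: 0.702
wrist 0.9 [260. 129. 308. 282.] fit [ 0.6457 -0.0646 -0.0015] 0.065
top 0.71 [342. 148. 354. 177.] fit [ 0.6422 -0.0592 -0.3292] 0.638
tcp [ 0.6444 -0.0623  0.2862] yaw -0.06728069133626277
```

View pics/bl1_wrist.png

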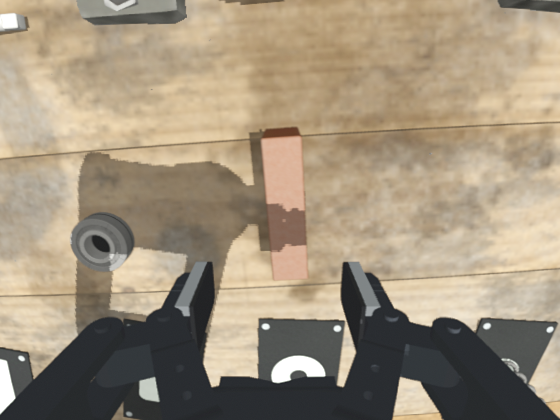

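```bash
python3 -m jog '[[[0.1,-0.1,-1.5],[-0.016,-0.017,0.05]],[[0.1,-0.1,-2.2],[0,0,0]],[[0,0,-2.5],[0,0,0]],[[0,0,-2],[0,0,0]],[[0,0,-1.2],[0,0,0]],[[0,0,-0.6],[0,0,0]],[[0,0,0],[0,0,0]],[[0,0,0],[0,0,0]]]'
python3 - <<'E'
from wr import *
look('block_center','bl2',(.6475,-.064),ths=[-.02],cams=('wrist',))
E
```

```text
t: 12.15
position: [0.6398, -0.0758, 0.186]
tcp_rot: [[1.0, -0.028, 0.0], [-0.028, -1.0, -0.004], [0.001, 0.004, -1.0]]
ft_force: [0.1, -0.3, 0.2]
finger_gap: 0.698
wrist 0.89 [200. 152. 285. 383.] fit [ 0.6462 -0.065   0.0009] 0.118
tcp [ 0.6398 -0.0758  0.186 ] yaw -0.027654969373362804
```

View pics/bl2_wrist.png

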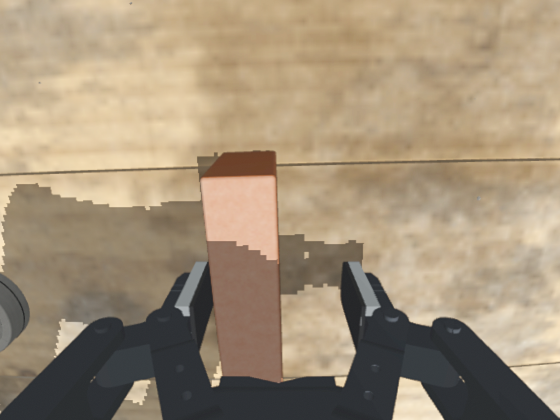

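```bash
python3 -m jog '[[[0.2,0.4,0],[0,0,0.01]],[[0.2,0.3,0],[0,0,0.01]],[[0.1,0.1,0],[0,0,0]],[[0,0,0],[0,0,0]],[[0,0,0],[0,0,0]],[[0,0,0],[0,0,0]],[[0,0,0],[0,0,0]],[[0,0,0],[0,0,0]]]'
```

```text
t: 13.05
position: [0.6474, -0.0663, 0.1898]
tcp_rot: [[1.0, -0.004, 0.007], [-0.004, -1.0, -0.005], [0.007, 0.005, -1.0]]
ft_force: [-0.2, -0.4, -0.2]
finger_gap: 0.703
```

```bash
python3 -m jog '[[[0,0.1,-0.3],[0.005,0.007,0]],[[0,0,0],[0,0,0]],[[0,0,0],[0,0,0]],[[0,0,0],[0,0,0]],[[0,0,0],[0,0,0]],[[0,0,0],[0,0,0]],[[0,0,0],[0,0,0]],[[0,0,0],[0,0,0]]]' 0 60
python3 - <<'E'
from wr import *
look('block_center','bl3',(.6475,-.064),ths=[-.02],cams=('wrist',))
E
```

```text
t: 13.85
position: [0.6475, -0.0655, 0.1866]
tcp_rot: [[1.0, -0.004, -0.0], [-0.004, -1.0, 0.0], [-0.0, -0.0, -1.0]]
ft_force: [0.1, -0.5, 0.5]
finger_gap: 0.286
wrist none
tcp [ 0.6475 -0.0655  0.1866] yaw -0.00445888958004491
```

View pics/bl3_wrist.png

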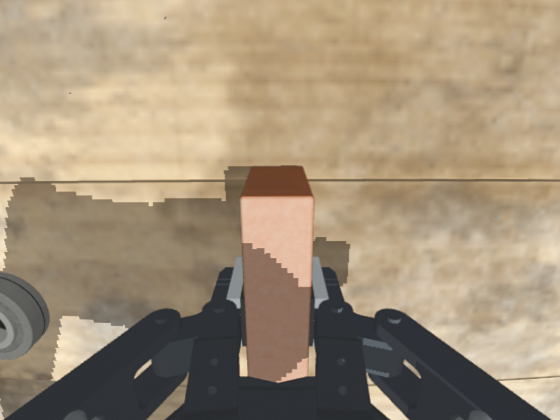

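```bash
python3 -m jog '[[[0,0,2],[0,0,0]],[[-0.6,0.9,2],[0,0,0]],[[-1.8,2.9,1],[0,0,-0.04]],[[-2.5,3.9,0],[0,0,-0.04]],[[-2.5,3.9,0],[0,0,-0.04]],[[-2.5,3.9,0],[0,0,-0.04]],[[-2.5,3.9,0],[0,0,-0.03]],[[-2.3,3.6,0],[0,0,-0.02]]]'
```

```text
t: 14.75
position: [0.4966, 0.1657, 0.2373]
tcp_rot: [[0.973, -0.232, 0.003], [-0.232, -0.973, -0.0], [0.003, -0.001, -1.0]]
ft_force: [1.1, 1.1, -0.2]
finger_gap: 0.284
```

```bash
python3 -m jog '[[[-2.2,3.3,0],[0,0,0.01]],[[-1.6,2.5,0],[0,0,0]],[[-1,1.6,-0.5],[0,0,0]],[[-0.5,0.8,-0.8],[0,0,0]],[[0,0,-0.8],[0,0,0]],[[0,0,-0.5],[0,0,0]],[[0,0,0],[0,0,0]],[[0,0,0],[0,0,0]]]'
python3 - <<'E'
from wr import *
look('block_center','bl4',(.435,.263),ths=[-.2],cams=('wrist','top','scene'),z=.02)
E
```

```text
t: 15.55
position: [0.4371, 0.2523, 0.2077]
tcp_rot: [[0.976, -0.217, -0.002], [-0.217, -0.976, -0.002], [-0.001, 0.002, -1.0]]
ft_force: [0.3, 0.7, -1.3]
finger_gap: 0.286
wrist 0.81 [240. 167. 316. 384.] fit [ 0.4354  0.2526 -0.2214] 0.151
top none
scene 0.96 [267. 242. 284. 277.] fit [ 0.4331  0.2354 -0.6782] 0.44
tcp [0.4371 0.2523 0.2077] yaw -0.21871713658617176
```

View pics/bl4_wrist.png

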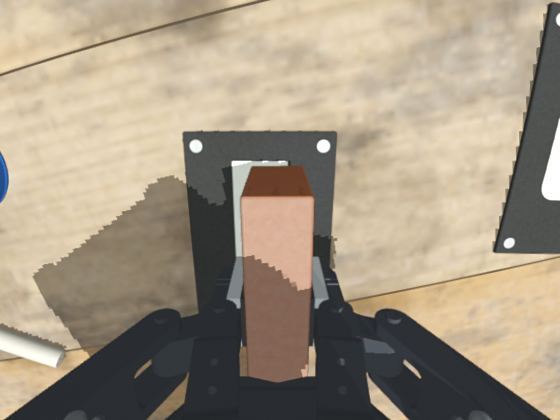

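```bash
python3 -m jog '[[[0,0.4,-0.2],[0,0,0]],[[0,0.4,-0.4],[0,0,0]],[[0,0.1,-0.4],[0,0,0]],[[0,0,0],[0,0,0]],[[0,0,0],[0,0,0]],[[0,0,0],[0,0,0]],[[0,0,0],[0,0,0]],[[0,0,0],[0,0,0]]]'
```

```text
t: 16.65
position: [0.437, 0.263, 0.1978]
tcp_rot: [[0.976, -0.216, 0.0], [-0.216, -0.976, -0.001], [0.0, 0.001, -1.0]]
ft_force: [1.0, -0.3, -1.5]
finger_gap: 0.287
```

```bash
python3 -m jog '[[[0,0,-0.3],[0,0,0]],[[0,0,-0.3],[0,0,0]],[[0,0,-0.15],[0,0,0]],[[0,0,0],[0,0,0]],[[0,0,0],[0,0,0]],[[0,0,0],[0,0,0]],[[0,0,0],[0,0,0]],[[0,0,0],[0,0,0]]]'
python3 - <<'E'
from wr import *
look('block_center','bl5',(.435,.263),ths=[-.2],cams=('wrist',),z=.003)
E
```

```text
t: 17.45
position: [0.4371, 0.2629, 0.1898]
tcp_rot: [[0.976, -0.216, 0.0], [-0.216, -0.976, -0.001], [0.0, 0.001, -1.0]]
ft_force: [-0.2, -0.9, -0.8]
finger_gap: 0.286
wrist none
tcp [0.4371 0.2629 0.1898] yaw -0.21779799840502356
```

View pics/bl5_wrist.png

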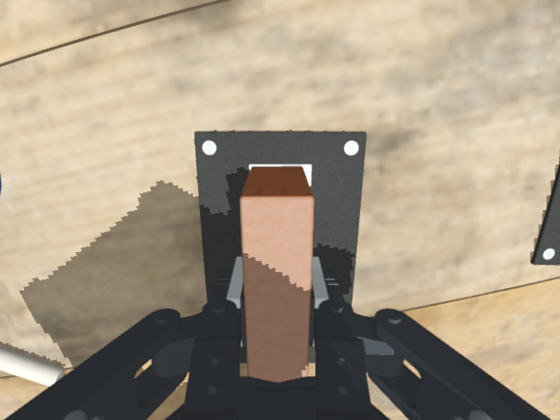

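Block sits centred on its outline, which shows evenly around its end. Releasing to 0.6 and rising.

```bash
python3 -m jog '[[[0,0,0],[0,0,0]],[[0,0,0],[0,0,0]],[[0,0,0],[0,0,0]],[[0,0,0],[0,0,0]],[[0,0,0.5],[0,0,0]],[[0,0,1.5],[0,0,0]],[[0,0,2.5],[0,0,0]],[[0,0,3],[0,0,0]]]' 0.65
python3 - <<'E'
from wr import *
look('block_center','bl6',(.435,.263),ths=[-.2],cams=('wrist','top','scene'),z=.003)
E
```

```text
t: 18.35
position: [0.4349, 0.2618, 0.2635]
tcp_rot: [[0.976, -0.216, -0.009], [-0.216, -0.976, -0.005], [-0.008, 0.006, -1.0]]
ft_force: [1.1, 0.1, -0.7]
finger_gap: 0.654
wrist 0.93 [248. 137. 296. 306.] fit [ 0.4364  0.2628 -0.2148] 0.054
top 0.56 [210. 234. 216. 238.] fit [ 0.4396  0.263  -0.2003] 0.96
scene 0.93 [248. 245. 281. 286.] fit [ 0.4354  0.2635 -0.2424] 0.12
tcp [0.4349 0.2618 0.2635] yaw -0.21799403197459216
```

View pics/bl6_wrist.png

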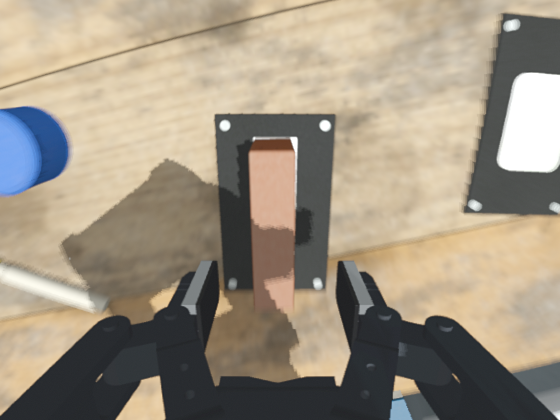

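```bash
python3 -m jog '[[[1.5,0,1.5],[0,0,0.1]],[[3,-0.2,0.5],[0,0,0.13]],[[3.2,-0.3,0],[0,0,0.13]],[[3.2,-0.3,0],[0,0,0.13]],[[3,-0.2,0],[0,0,0.13]],[[2.2,-0.2,0],[0,0,0.13]],[[1.3,0,0],[0,0,0.1]],[[0.4,0,0],[0,0,0.05]]]' 0.62
python3 - <<'E'
from wr import *
look('brake_pad_center','pd1',(.617,.2475),ths=[-.85],cams=('wrist',))
E
```

```text
t: 19.45
position: [0.6126, 0.2467, 0.2666]
tcp_rot: [[0.751, 0.66, -0.02], [0.66, -0.751, -0.03], [-0.035, 0.009, -0.999]]
ft_force: [-0.4, -0.5, -0.7]
finger_gap: 0.621
wrist 0.82 [250. 153. 309. 232.] fit [ 0.617   0.2464 -1.0337] 0.172
tcp [0.6126 0.2467 0.2666] yaw 0.7208479925621105
```

View pics/pd1_wrist.png

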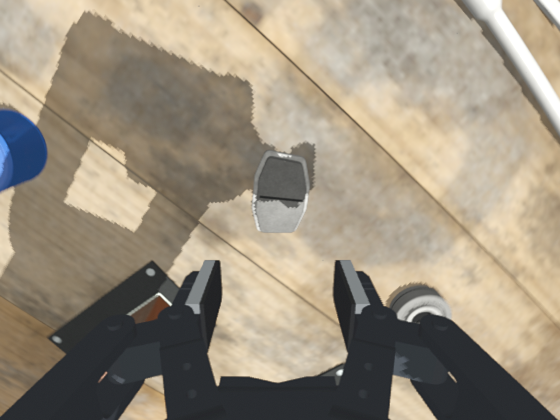

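Run:
```python
from h import *
im=cv2.imread('pics/pd1_wrist.png'); c=im[135:250,225:335]; cv2.imwrite('pics/pd1z.png',cv2.resize(c,None,fx=5,fy=5,interpolation=cv2.INTER_CUBIC))
```

```text
(no output)
```

View pics/pd1z.png

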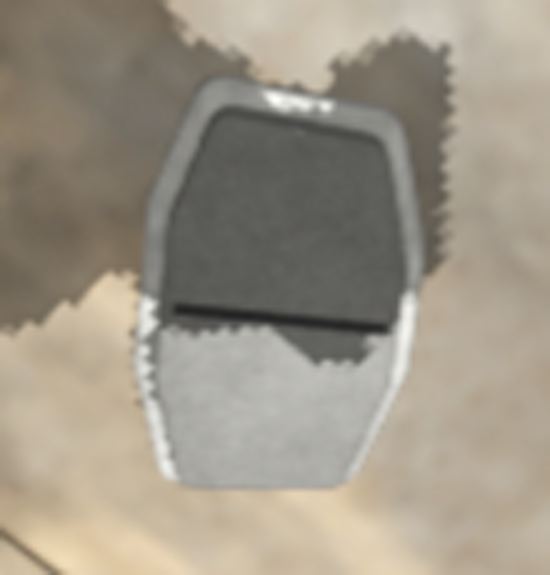

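```bash
cat >> h.py <<'E'
def hexa(w,e,l,f,z0,z1): return np.array([[sx*a,sy*b,z] for sx in(-1,1) for sy in(-1,1) for z in(z0,z1) for a,b in((w/2,f),(e/2,l/2))])
SH['brake_pad_center']=np.r_[hexa(.040,.028,.061,.006,0,.005),hexa(.034,.025,.056,.006,.005,.014)]
E
python3 - <<'E'
from wr import *
look('brake_pad_center','pd2',(.617,.2475),ths=[-.85,-1.1],cams=('wrist','scene'))
E
```

```text
wrist 0.77 [249. 150. 310. 233.] fit [ 0.6176  0.246  -0.971 ] 0.088
scene 0.71 [200. 228. 225. 242.] fit [ 0.6172  0.2454 -0.9193] 0.191
tcp [0.6117 0.2467 0.2662] yaw 0.7177372470273895
```

```bash
python3 -m jog '[[[0.2,0,-1],[0.03,-0.02,-0.05]],[[0.2,0,-1.6],[0,0,-0.03]],[[0.1,0,-1.6],[0,0,0]],[[0,0,-1.2],[0,0,0]],[[0,0,-0.5],[0,0,0]],[[0,0,0],[0,0,0]],[[0,0,0],[0,0,0]],[[0,0,0],[0,0,0]]]'
python3 - <<'E'
from wr import *
look('brake_pad_center','pd3',(.617,.2475),ths=[-.95],cams=('wrist',))
E
```

```text
t: 20.55
position: [0.6139, 0.2484, 0.2072]
tcp_rot: [[0.804, 0.595, 0.0], [0.595, -0.804, 0.002], [0.002, -0.002, -1.0]]
ft_force: [0.5, 0.7, 0.6]
finger_gap: 0.618
wrist 0.64 [250. 194. 324. 297.] fit [ 0.6175  0.2469 -0.9674] 0.079
tcp [0.6139 0.2484 0.2072] yaw 0.6368465674200425
```

View pics/pd3_wrist.png

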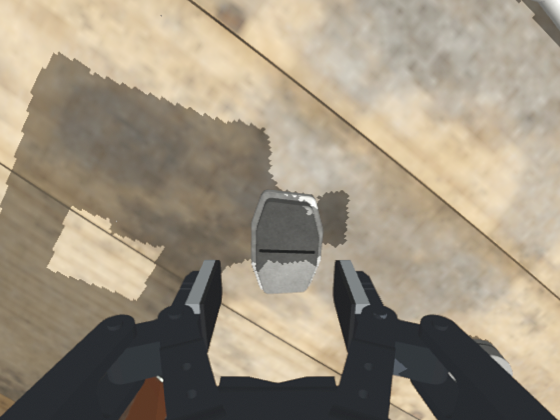

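```bash
python3 -m jog '[[[0.15,-0.1,-0.8],[0,0,-0.01]],[[0.15,-0.1,-0.9],[0,0,0]],[[0,0,-0.6],[0,0,0]],[[0,0,-0.2],[0,0,0]],[[0,0,0],[0,0,0]],[[0,0,0],[0,0,0]],[[0,0,0],[0,0,0]],[[0,0,0],[0,0,0]]]'
python3 - <<'E'
from wr import *
look('brake_pad_center','pd4',(.617,.2475),ths=[-.95],cams=('wrist',))
E
```

```text
t: 21.45
position: [0.6178, 0.2463, 0.181]
tcp_rot: [[0.811, 0.586, 0.002], [0.586, -0.811, 0.003], [0.004, -0.001, -1.0]]
ft_force: [0.5, -0.3, -0.0]
finger_gap: 0.622
wrist 0.61 [236. 208. 319. 330.] fit [ 0.618   0.2472 -0.9688] 0.08
tcp [0.6178 0.2463 0.181 ] yaw 0.6257153234952598
```

View pics/pd4_wrist.png

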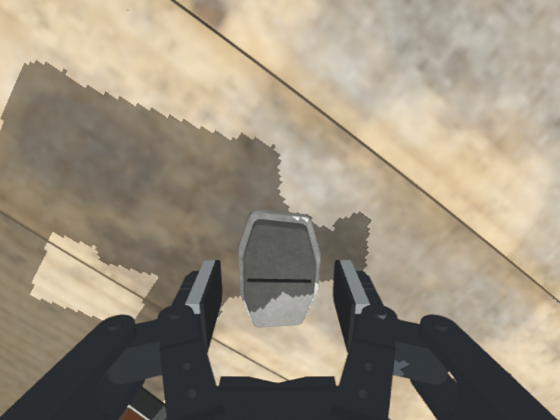

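Run:
```python
from h import *
s=sensors.read_state(); p=optics.camera('wrist'); R=np.array(s['tcp_rot']); t=np.array(s['position'])
for d in (.155,.160,.165,.170,.175,.18):
    print(d,[proj(p,t+R@[x,y,d])[0].round(0) for y in (-.0265,.0265) for x in (-.011,.011)])
im=p['image'][220:360,160:400,::-1]; cv2.imwrite('pics/tipz.png',cv2.resize(im,None,fx=3,fy=3,interpolation=cv2.INTER_CUBIC))
```

```text
0.155 [array([219., 315.]), array([216., 272.]), array([339., 315.]), array([343., 271.])]
0.16 [array([221., 309.]), array([218., 266.]), array([338., 308.]), array([341., 266.])]
0.165 [array([223., 302.]), array([220., 260.]), array([336., 302.]), array([339., 260.])]
0.17 [array([224., 296.]), array([222., 255.]), array([334., 296.]), array([337., 255.])]
0.175 [array([226., 290.]), array([223., 250.]), array([332., 290.]), array([335., 250.])]
0.18 [array([227., 285.]), array([225., 246.]), array([331., 285.]), array([333., 246.])]
```

View pics/tipz.png

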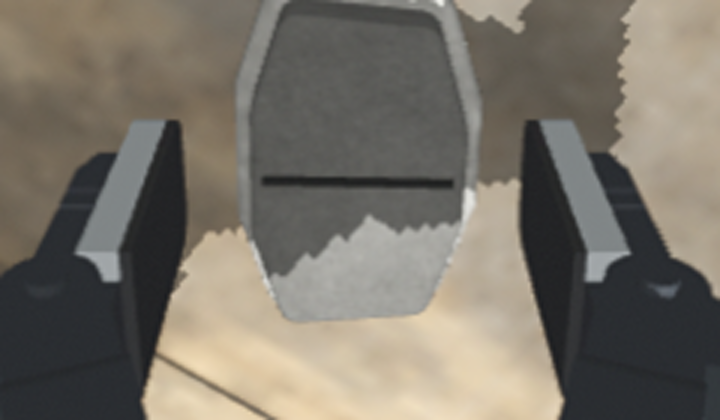

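```bash
python3 -m jog '[[[0,0,-0.3],[-0.002,0.002,0]],[[0,0,-0.25],[0,0,0]],[[0,0,-0.1],[0,0,0]],[[0,0,0],[0,0,0]],[[0,0,0],[0,0,0]],[[0,0,0],[0,0,0]],[[0,0,0],[0,0,0]],[[0,0,0],[0,0,0]]]'
```

```text
t: 22.4
position: [0.6179, 0.2463, 0.1743]
tcp_rot: [[0.81, 0.586, 0.001], [0.586, -0.81, 0.001], [0.001, -0.0, -1.0]]
ft_force: [-0.9, 0.1, -0.8]
finger_gap: 0.623
```

```bash
python3 -m jog '[[[0,0,0],[0,0,0]],[[0,0,0],[0,0,0]],[[0,0,0],[0,0,0]],[[0,0,0],[0,0,0]],[[0,0,0],[0,0,0]],[[0,0,0],[0,0,0]],[[0,0,0],[0,0,0]],[[0,0,0],[0,0,0]]]' 0 50
python3 - <<'E'
from wr import *
look('brake_pad_center','pd5',(.617,.2475),ths=[-.95],cams=('wrist',))
E
```

```text
t: 23.2
position: [0.6182, 0.2464, 0.175]
tcp_rot: [[0.81, 0.586, 0.002], [0.586, -0.81, 0.001], [0.002, 0.0, -1.0]]
ft_force: [0.7, 0.4, 0.7]
finger_gap: 0.428
wrist 0.75 [234. 210. 318. 338.] fit [ 0.6177  0.2473 -0.9774] 0.098
tcp [0.6182 0.2464 0.175 ] yaw 0.6261297652007627
```

View pics/pd5_wrist.png

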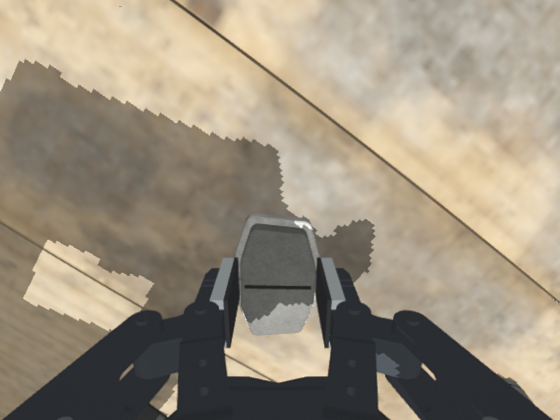

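```bash
python3 -m jog '[[[0,0,0.6],[0,0,0]],[[0,0,1.2],[0,0,0]],[[0,0,1.5],[0,0,0]],[[-0.8,-0.8,1],[0,0,-0.05]],[[-1.8,-2,0],[0,0,-0.1]],[[-2.5,-2.7,0],[0,0,-0.12]],[[-2.5,-2.7,0],[0,0,-0.12]],[[-2.3,-2.5,0],[0,0,-0.12]]]'
python3 - <<'E'
from wr import *
look('brake_pad_center','pd6',(.52,.15),ths=[-1.4],z=.04,cams=('wrist',))
E
```

```text
t: 24.1
position: [0.5196, 0.1395, 0.2273]
tcp_rot: [[0.995, 0.101, 0.014], [0.101, -0.995, 0.001], [0.014, 0.0, -1.0]]
ft_force: [-0.5, -0.5, -1.1]
finger_gap: 0.424
wrist 0.95 [234. 214. 321. 336.] fit [ 0.515   0.1397 -1.4991] 0.071
tcp [0.5196 0.1395 0.2273] yaw 0.1009539849784807
```

View pics/pd6_wrist.png

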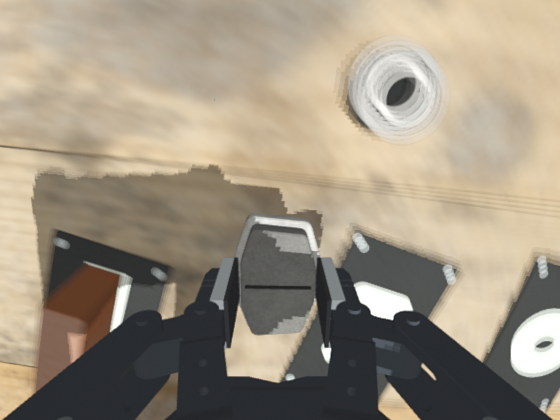

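```bash
python3 -m jog '[[[-1.8,-1.9,0],[0,0.012,-0.11]],[[-1.5,-1.6,0],[0,0,-0.1]],[[-1.2,-1.2,0],[0,0,-0.07]],[[-0.6,-0.6,-0.5],[0,0,-0.03]],[[-0.2,-0.2,-0.8],[0,0,0]],[[0,0,-0.8],[0,0,0]],[[0,0,-0.5],[0,0,0]],[[0,0,0],[0,0,0]]]'
```

```text
t: 25.0
position: [0.4677, 0.0833, 0.2052]
tcp_rot: [[0.977, -0.211, 0.013], [-0.211, -0.977, 0.002], [0.012, -0.005, -1.0]]
ft_force: [-0.4, -0.4, -2.2]
finger_gap: 0.427
```

```bash
python3 -m jog '[[[-0.3,-0.3,0],[-0.002,0.012,-0.02]],[[-0.3,-0.3,-0.3],[0,0,-0.01]],[[-0.2,-0.2,-0.5],[0,0,0]],[[0,0,-0.5],[0,0,0]],[[0,0,-0.2],[0,0,0]],[[0,0,0],[0,0,0]],[[0,0,0],[0,0,0]],[[0,0,0],[0,0,0]]]'
python3 - <<'E'
from wr import *
s=sensors.read_state()['position']
look('brake_pad_center','pd7',(.458,.0735),ths=[-1.8],z=s[2]-.175,cams=('wrist',))
E
```

```text
t: 25.8
position: [0.4599, 0.0753, 0.1886]
tcp_rot: [[0.971, -0.241, -0.0], [-0.241, -0.971, 0.0], [-0.0, 0.0, -1.0]]
ft_force: [0.3, 0.1, -3.1]
finger_gap: 0.426
wrist 0.76 [233. 216. 321. 336.] fit [ 0.4587  0.0759 -1.8382] 0.109
tcp [0.4599 0.0753 0.1886] yaw -0.2434333919948444
```

View pics/pd7_wrist.png

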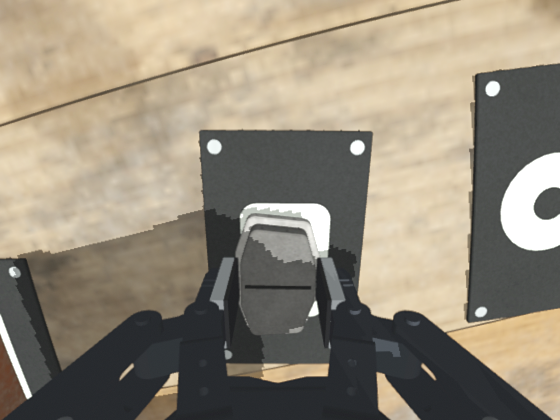

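```bash
python3 -m jog '[[[-0.1,-0.1,-0.3],[0,0,0]],[[0,-0.1,-0.3],[0,0,0]],[[0,0,-0.2],[0,0,0]],[[0,0,-0.1],[0,0,0]],[[0,0,0],[0,0,0]],[[0,0,0],[0,0,0]],[[0,0,0],[0,0,0]],[[0,0,0],[0,0,0]]]'
```

```text
t: 26.7
position: [0.4591, 0.0732, 0.1791]
tcp_rot: [[0.971, -0.241, 0.001], [-0.241, -0.971, 0.0], [0.0, -0.0, -1.0]]
ft_force: [-0.3, 0.8, -2.0]
finger_gap: 0.424
```

```bash
python3 -m jog '[[[0,0,-0.1],[0,0,0]],[[0,0,-0.05],[0,0,0]],[[0,0,0],[0,0,0]],[[0,0,0],[0,0,0]],[[0,0,0],[0,0,0]],[[0,0,0],[0,0,0]],[[0,0,0],[0,0,0]],[[0,0,0],[0,0,0]]]'
```

```text
t: 27.5
position: [0.4593, 0.0732, 0.178]
tcp_rot: [[0.971, -0.241, 0.001], [-0.241, -0.971, 0.0], [0.001, -0.0, -1.0]]
ft_force: [-0.6, -0.3, -0.7]
finger_gap: 0.43
```

Force has gone to about zero, so the pad is supported. Releasing it.

```bash
python3 -m jog '[[[0,0,0],[0,0,0]],[[0,0,0],[0,0,0]],[[0,0,0],[0,0,0]],[[0,0,0],[0,0,0]],[[0,0,0.5],[0,0,0]],[[0,0,1.5],[0,0,0]],[[0,0,2.5],[0,0,0]],[[0,0,3],[0,0,0]]]' 0.7
python3 - <<'E'
from wr import *
look('brake_pad_center','pd8',(.458,.0735),ths=[-1.8],z=.003,cams=('wrist','scene'))
E
```

```text
t: 28.3
position: [0.4576, 0.0731, 0.2525]
tcp_rot: [[0.97, -0.241, -0.007], [-0.241, -0.971, 0.0], [-0.007, 0.002, -1.0]]
ft_force: [0.4, -0.1, -0.0]
finger_gap: 0.699
wrist 0.71 [244. 172. 308. 259.] fit [ 0.4582  0.0733 -1.8172] 0.063
scene 0.6 [289. 216. 318. 233.] fit [ 0.4595  0.074  -1.7542] 0.087
tcp [0.4576 0.0731 0.2525] yaw -0.24345689872755777
```

View pics/pd8_wrist.png

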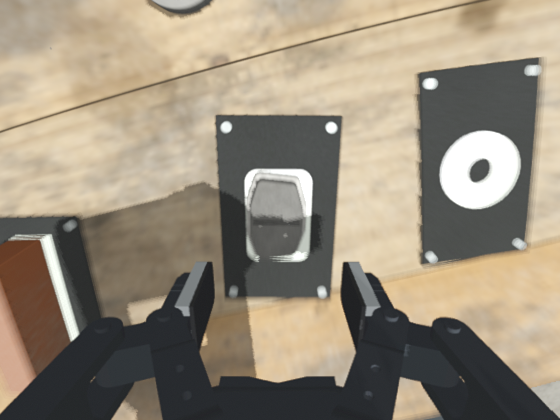

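```bash
python3 -m jog '[[[1.5,0.1,1],[0,0,0]],[[2.8,0.3,0],[0,0,0]],[[3.2,0.3,0],[0,0,0]],[[3,0.3,0],[0,0,0]],[[2.4,0.2,-0.5],[0,0,0]],[[1.6,0.1,-1],[0,0,0]],[[0.8,0.1,-1],[0,0,0]],[[0.3,0,-0.5],[0,0,0]]]' 0.75
python3 - <<'E'
from wr import *
look('bearing_center','be1',(.6175,.088),cams=('wrist',))
E
```

```text
t: 29.3
position: [0.6138, 0.0875, 0.2198]
tcp_rot: [[0.97, -0.241, -0.024], [-0.241, -0.97, -0.0], [-0.023, 0.006, -1.0]]
ft_force: [-0.3, -0.3, -0.6]
finger_gap: 0.749
wrist 0.57 [232. 189. 312. 274.] fit [0.6145 0.0891 0.1613] 0.083
tcp [0.6138 0.0875 0.2198] yaw -0.2435795885866813
```

View pics/be1_wrist.png

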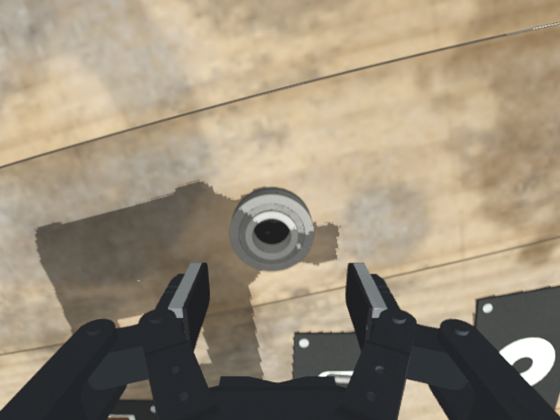

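```bash
python3 -m jog '[[[0.3,0.1,-0.5],[0,-0.02,0]],[[0.2,0.1,-1],[0,0,0]],[[0.1,0,-1],[0,0,0]],[[0,0,-0.7],[0,0,0]],[[0,0,-0.3],[0,0,0]],[[0,0,0],[0,0,0]],[[0,0,0],[0,0,0]],[[0,0,0],[0,0,0]]]'
python3 - <<'E'
from wr import *
look('bearing_center','be2',(.6175,.088),cams=('wrist',))
E
```

```text
t: 30.2
position: [0.6171, 0.0896, 0.1815]
tcp_rot: [[0.971, -0.241, -0.006], [-0.241, -0.971, -0.001], [-0.006, 0.002, -1.0]]
ft_force: [-0.4, -0.1, 0.2]
finger_gap: 0.747
wrist 0.59 [229. 221. 330. 326.] fit [0.6157 0.0897 0.1608] 0.096
tcp [0.6171 0.0896 0.1815] yaw -0.2433215392158709
```

View pics/be2_wrist.png

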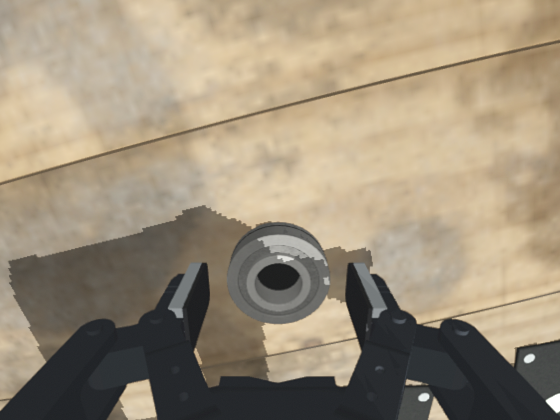

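```bash
python3 -m jog '[[[-0.05,0,-0.3],[0,-0.006,0]],[[0,0,-0.2],[0,0,0]],[[0,0,-0.1],[0,0,0]],[[0,0,0],[0,0,0]],[[0,0,0],[0,0,0]],[[0,0,0],[0,0,0]],[[0,0,0],[0,0,0]],[[0,0,0],[0,0,0]]]'
python3 -m jog '[[[0,0,0],[0,0,0]],[[0,0,0],[0,0,0]],[[0,0,0],[0,0,0]],[[0,0,0],[0,0,0]],[[0,0,0],[0,0,0]],[[0,0,0],[0,0,0]],[[0,0,0],[0,0,0]],[[0,0,0],[0,0,0]]]' 0 50
python3 - <<'E'
from wr import *
look('bearing_center','be3',(.6175,.088),cams=('wrist',))
E
```

```text
t: 31.1
position: [0.6172, 0.0896, 0.1762]
tcp_rot: [[0.971, -0.241, 0.002], [-0.241, -0.971, -0.001], [0.002, 0.0, -1.0]]
ft_force: [0.5, -0.0, -0.1]
finger_gap: 0.751
t: 31.9
position: [0.6174, 0.0895, 0.1768]
tcp_rot: [[0.971, -0.241, 0.003], [-0.241, -0.971, -0.001], [0.003, 0.0, -1.0]]
ft_force: [-0.6, 0.4, 1.2]
finger_gap: 0.537
wrist 0.78 [228. 228. 329. 338.] fit [0.6154 0.0902 0.1461] 0.083
tcp [0.6174 0.0895 0.1768] yaw -0.24339654413354314
```

View pics/be3_wrist.png

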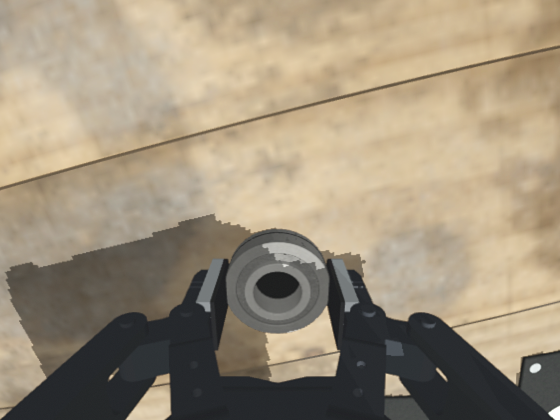

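```bash
python3 -m jog '[[[0,0,0.6],[0,0,0]],[[0,0,1.5],[0,0,0]],[[-0.8,-0.8,1.5],[0,0,0]],[[-2,-2,0.5],[0,0,0]],[[-2.8,-2.8,0],[0,0,0]],[[-2.9,-2.9,0],[0,0,0]],[[-2.6,-2.5,0],[0,0,0]],[[-1.8,-1.8,0],[0,0,0]]]'
```

```text
t: 32.8
position: [0.4848, -0.0393, 0.2224]
tcp_rot: [[0.972, -0.235, 0.006], [-0.235, -0.972, -0.001], [0.006, -0.001, -1.0]]
ft_force: [-0.5, -0.5, -3.2]
finger_gap: 0.533
```

```bash
python3 -m jog '[[[-0.9,-0.9,0],[0,0.005,0]],[[-0.6,-0.6,-0.4],[0,0,0]],[[-0.4,-0.4,-0.8],[0,0,0]],[[-0.1,-0.1,-0.8],[0,0,0]],[[0,0,-0.5],[0,0,0]],[[0,0,-0.2],[0,0,0]],[[0,0,0],[0,0,0]],[[0,0,0],[0,0,0]]]'
python3 - <<'E'
from wr import *
s=sensors.read_state()['position']
look('bearing_center','be4',(.4575,-.065),z=s[2]-.1768,cams=('wrist','scene'))
E
```

```text
t: 33.6
position: [0.4643, -0.06, 0.1941]
tcp_rot: [[0.972, -0.236, 0.002], [-0.236, -0.972, 0.0], [0.002, -0.001, -1.0]]
ft_force: [0.4, 1.4, -4.1]
finger_gap: 0.535
wrist 0.64 [229. 226. 330. 335.] fit [ 0.4622 -0.0589  0.0149] 0.086
scene 0.51 [324. 186. 340. 201.] fit [ 0.4555 -0.0603  0.1298] 0.33
tcp [ 0.4643 -0.06    0.1941] yaw -0.2384678896432177
```

View pics/be4_wrist.png

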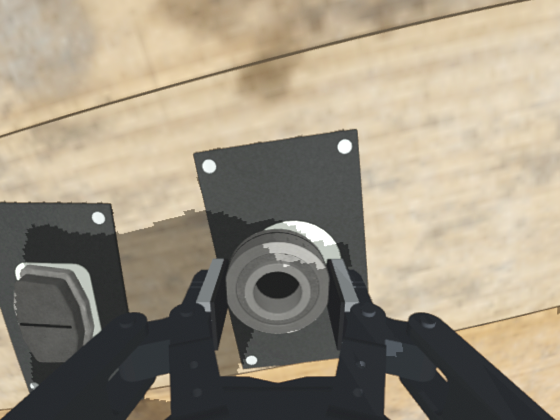

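```bash
python3 -m jog '[[[-0.2,-0.2,-0.2],[0,0,0]],[[-0.2,-0.2,-0.4],[0,0,0]],[[-0.05,-0.1,-0.3],[0,0,0]],[[0,0,-0.2],[0,0,0]],[[0,0,0],[0,0,0]],[[0,0,0],[0,0,0]],[[0,0,0],[0,0,0]],[[0,0,0],[0,0,0]]]'
```

```text
t: 34.6
position: [0.4594, -0.0659, 0.183]
tcp_rot: [[0.972, -0.237, 0.004], [-0.237, -0.972, -0.0], [0.004, -0.001, -1.0]]
ft_force: [0.2, -0.7, -3.7]
finger_gap: 0.535
```

```bash
python3 -m jog '[[[0,0,-0.2],[0,0.003,0]],[[0,0,-0.15],[0,0,0]],[[0,0,0],[0,0,0]],[[0,0,0],[0,0,0]],[[0,0,0],[0,0,0]],[[0,0,0],[0,0,0]],[[0,0,0],[0,0,0]],[[0,0,0],[0,0,0]]]'
```

```text
t: 35.4
position: [0.4597, -0.0659, 0.1797]
tcp_rot: [[0.972, -0.237, 0.001], [-0.237, -0.972, -0.001], [0.001, 0.0, -1.0]]
ft_force: [0.3, 0.2, -2.8]
finger_gap: 0.537
```

```bash
python3 -m jog '[[[0,0,-0.08],[0,0,0]],[[0,0,0],[0,0,0]],[[0,0,0],[0,0,0]],[[0,0,0],[0,0,0]],[[0,0,0],[0,0,0]],[[0,0,0],[0,0,0]],[[0,0,0],[0,0,0]],[[0,0,0],[0,0,0]]]'
```

```text
t: 36.2
position: [0.4602, -0.066, 0.1797]
tcp_rot: [[0.972, -0.237, 0.002], [-0.237, -0.972, -0.001], [0.002, 0.0, -1.0]]
ft_force: [-0.2, 0.7, -0.4]
finger_gap: 0.534
```

Bearing is down (force about 0). Releasing and lifting clear.

```bash
python3 -m jog '[[[0,0,0],[0,0,0]],[[0,0,0],[0,0,0]],[[0,0,0],[0,0,0]],[[0,0,0],[0,0,0]],[[0,0,0.5],[0,0,0]],[[0,0,1.5],[0,0,0]],[[0,0,2.5],[0,0,0]],[[0,0,3],[0,0,0]]]' 0.75
python3 - <<'E'
from wr import *
look('bearing_center','be5',(.4575,-.065),z=.003,cams=('wrist','scene'))
E
```

```text
t: 37.0
position: [0.459, -0.0657, 0.2546]
tcp_rot: [[0.972, -0.237, -0.004], [-0.237, -0.972, 0.001], [-0.005, -0.0, -1.0]]
ft_force: [1.0, -0.4, 0.3]
finger_gap: 0.744
wrist 0.69 [243. 184. 313. 257.] fit [ 0.4578 -0.0654  0.155 ] 0.062
scene 0.63 [322. 189. 340. 206.] fit [ 0.4575 -0.0641  0.1962] 0.2
tcp [ 0.459  -0.0657  0.2546] yaw -0.23914056919360926
```

View pics/be5_wrist.png

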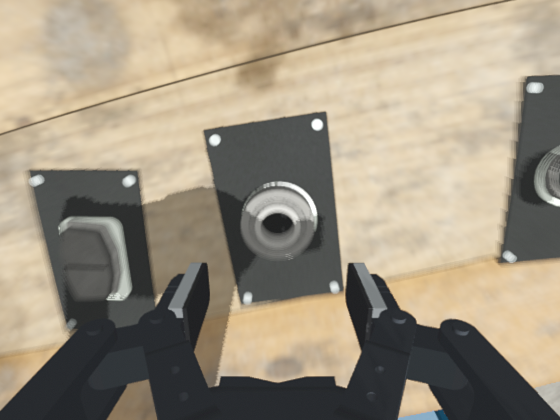

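```bash
python3 -m jog '[[[0,0,3],[0,0,0]],[[-1,-2,3],[0,0,0]],[[-1,-3,3],[0,0,0]],[[-1,-3,2],[0,0,0]],[[-1,-3,1],[0,0,0]],[[-1,-2,0],[0,0,0]],[[0,-0.5,0],[0,0,0]],[[0,0,0],[0,0,0]]]'
python3 -m jog '[[[0,0,0],[0,0,0]],[[0,0,0],[0,0,0]],[[0,0,0],[0,0,0]],[[0,0,0],[0,0,0]],[[0,0,0],[0,0,0]],[[0,0,0],[0,0,0]],[[0,0,0],[0,0,0]],[[0,0,0],[0,0,0]]]'
python3 - <<'E'
from wr import *
for c in ('scene','top'):
    p=optics.camera(c); cv2.imwrite(f'pics/fin_{c}.png',p['image'][:,:,::-1])
    for n,x0,th in (('spring_center',(.4413,-.2675),0),('block_center',(.435,.263),-.22),('brake_pad_center',(.458,.0735),-1.82),('bearing_center',(.4575,-.0652),0)):
        d=det(p,n)
        if d is None: print(c,n,None); continue
        r=fit([p],[d['region']],SH[n],x0,ths=[th],z=.003); print(c,n,round(d['p'],2),r.x.round(4),round(r.fun,3))
    for n in ('grease_tin_center','paint_marker_center'):
        d=det(p,n)
        if d: print(c,n,np.round(d['bbox']))
E
```

```text
t: 38.0
position: [0.4031, -0.2031, 0.3689]
tcp_rot: [[0.972, -0.235, -0.02], [-0.235, -0.972, 0.008], [-0.021, -0.003, -1.0]]
ft_force: [0.2, -0.4, 0.5]
finger_gap: 0.751
t: 38.8
position: [0.4037, -0.1992, 0.3654]
tcp_rot: [[0.973, -0.23, -0.025], [-0.229, -0.973, 0.013], [-0.027, -0.007, -1.0]]
ft_force: [-0.1, 0.0, -0.2]
finger_gap: 0.747
scene spring_center 0.55 [ 0.4466 -0.2694 -0.1413] 0.358
scene block_center 0.67 [ 0.4385  0.2622 -0.2504] 0.056
scene brake_pad_center 0.6 [ 0.4595  0.0758 -1.8297] 0.114
scene bearing_center 0.69 [ 0.4576 -0.0643  0.1936] 0.326
scene grease_tin_center [177. 278. 205. 304.]
scene paint_marker_center [183. 320. 240. 343.]
top spring_center None
top block_center 0.57 [ 0.4381  0.264  -0.2227] 0.062
top brake_pad_center 0.88 [ 0.457   0.0758 -1.8615] 0.105
top bearing_center 0.77 [ 0.4577 -0.065   0.2144] 0.062
top grease_tin_center [148. 187. 175. 208.]
top paint_marker_center [129. 226. 164. 251.]
```

View pics/fin_scene.png

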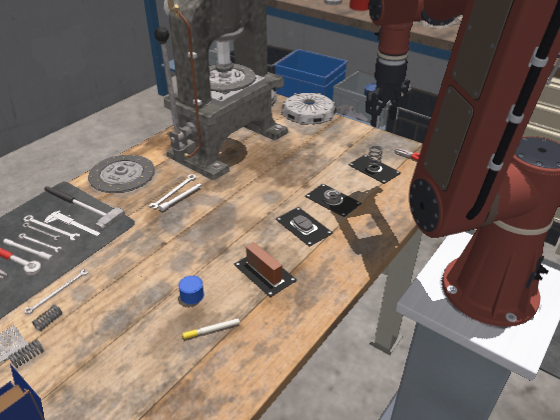

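```bash
python3 -c "
from workcell import close_job; print(close_job())"
```

```text
the job is handed in; nothing more can be done
None
```

All four parts are standing upright on their own mats, and I handed the job in at about 39 s of the 112 s allowed. `close_job` gave no verdict, so the figures below are my own camera checks.

| Part | Distance from the middle of its outline | Lengthwise alignment |
|---|---|---|
| Bearing | about 1 mm | – |
| Brake pad | about 1–3 mm | within 0.07 rad |
| Friction block | about 1–4 mm | within 0.04 rad |
| Spring | about 3–6 mm | – |

- **Grease tin and paint marker:** neither was touched. Between the first and last pictures they shifted by no more than 3 pixels, which is within detection noise.
- **Forces:** the wrist force stayed within about 4 N at every reading.
- **Spring, least certain:** the network did not find it in the last top picture. The last scene fit (5–6 mm off) was poor, while the wrist view just after release put it about 3 mm off. All are inside the 12 mm limit.
- **Brake pad grip:** the jaws closed to about 37 mm where I expected 40 mm. The pad still lifted and was put down cleanly.

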